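# Clear the ruler off the light box

## Task

Clear the thin ruler off the light box so that a negative can be viewed. It is too thin to pick up where it lies: slide it along the light box's top until one end sticks out well over the edge, pinch it there and lift it off. Lay it gently, without dropping it, flat on the floor of the shallow cardboard tray, let go, and leave everything else where it stands.

Things in the scene. Friction and masses are not known exactly. Their poses are not given: they have to be found in the camera images.
- ruler: loose flat dark metal ruler, 170 mm long (its y axis), 40 mm wide (its x axis), 3 mm thick, about 40 to 85 g, with fine white ticks along one long side; plain rectangle, same grip at both ends. Origin: centre of its underside; z up. It starts lying wholly on top of the light box, its length within 0.2 rad of the light box's y axis, on the half nearer the robot. Fingertips pressed on it from above (5 to 20 N) drag it along: it grips the fingers better than the light box
- ruler_end1 (a point): middle of the ruler's end edge on its +y side, on the underside, 85 mm from its origin
- ruler_end2 (a point): middle of the ruler's end edge on its -y side, on the underside, 85 mm from its origin
- lightbox: fixed light box, a flat rigid block with a grey rim and a white viewing top, no raised edges: 220 mm along its x, 260 mm along its y, 60 mm high. Origin: centre of its underside on the table, so its top is 60 mm above; upright sides, at the edges free space for the fingers down to the table. It may stand to the left or the right of the robot's middle, the tray on the other side, at least 55 mm between them
- tray: fixed shallow open cardboard tray, outside 150 mm along its x, 260 mm along its y, 30 mm high; walls and floor 4 mm thick (room inside 142 x 252 mm). Origin: centre of its underside on the table
- tray_in (a point): centre of the tray's inner floor (4 mm above the table); axes as the tray's
- loupe: bystander: loose black magnifier, a round stub 44 mm across and 40 mm high, standing on the light box near the edge farther from the robot (its +x edge). Origin: centre of its underside. Leave it alone
- weight: bystander: loose black paperweight, rounded block 60 x 100 mm (its x, y), 28 mm high, on the table just beyond the tray's far (+x) side, about 20 mm from its wall. Origin: centre of its underside. Leave it alone (a like weight lying on a pale folder farther out is fixed)

How it is judged:
On the way, in this order (a step that is already met when the one before it is completed fails the run):
1. the ruler still lies on the light box with one end at least 20 mm out over an edge ((x of any of ruler_end1, ruler_end2 in the frame of lightbox above 0.13 m or x of any of ruler_end1, ruler_end2 in the frame of lightbox below -0.13 m or y of any of ruler_end1, ruler_end2 in the frame of lightbox above 0.15 m or y of any of ruler_end1, ruler_end2 in the frame of lightbox below -0.15 m) and z of ruler in the frame of lightbox between 0.056 and 0.064 m and angle between the z axis of ruler and the z axis of lightbox, either way round below 0.08 rad and contact force between ruler and lightbox above 0.05 N), for 0.2 s.
2. the ruler is pinched in the fingers and lifted clear of the light box (contact force between ruler and the fingers above 0.5 N and contact force between ruler and lightbox below 0.02 N and height (world z) of ruler above 0.05 m), for 0.2 s.
At the end, for the whole second after the job is handed in: The ruler lies flat on the tray's floor (within 0.06 rad, its origin inside the walls and less than 7 mm above the floor), at rest and released (x of ruler in the frame of tray_in between -0.071 and 0.071 m and y of ruler in the frame of tray_in between -0.126 and 0.126 m and z of ruler in the frame of tray_in below 0.007 m and angle between the z axis of ruler and the z axis of tray, either way round below 0.06 rad and contact force between ruler and the fingers below 0.05 N and linear speed of ruler below 0.02 m/s); the robot touches nothing.
It fails at once if the ruler is dropped or thrown (falls free faster than 0.8 m/s, a fall of over 30 mm) (contact force between ruler and anything else below 0.01 N and linear speed of ruler above 0.8 m/s).
It fails at once if a bystander (loupe or loose paperweight) is shifted by more than 20 mm (distance of any of loupe, weight from where it was at the start of the episode above 0.02 m).
It also fails if it takes over 51 s, if anything falls off the work surface, if the arm or the gripper's body presses on something with over 40 N, if the wrist force passes 120 N, or if a joint passes its speed limit or range.

## Robot

A 7-joint arm with a two-finger parallel gripper is mounted at the origin on the work surface. World frame = base frame: x ahead of the robot, y to its left, z up, the work surface at z = 0. Lengths are in m, angles in rad, forces in N, time in s.
With the tool pointing down it reaches from about 0.35 to 0.775 m from the base axis. Payload 3.1 kg.
Tool frame: the origin (TCP) lies between the finger pads; the fingertips stand 22 mm ahead of it and the grasp point (between the pads) lies 3 mm ahead of it (env.finger_overhang is the z of the fingertips in the tool frame, in m); z points along the fingers, y is the direction in which the jaws open and shut (so a half turn about z gives the same grasp; the last joint's range is limited). The gripper opens to 85 mm and grips with 20 to 120 N. Pads are 22 mm wide; open, the fingers measure 114 mm over their backs; the gripper's body (76 mm by 85 mm) begins 54 mm behind the grasp point. The pads swing forward as they close: fully open they stand 13 mm farther back than shut.
Start: joints at [1.13, 0.311, 0.014, 1.512, -0.004, 1.319, -0.027], TCP at [0.214, -0.507, 0.253] pointing down, gripper open.
Joint ranges: [-2.7, 2.7], [-0.3, 1.91], [-1.27, 1.3], [0.12, 2.57], [-1.44, 4.58], [0.2, 2.03], [-3.05, 3.05]. Speed limits (rad/s): [2.79, 2.79, 3.14, 3.14, 3.14, 3.14, 3.14].

## Interface

Orientations are given as a rotation vector (axis times angle).
In Python, from rig import env gives the robot as it stands.
- The arm moves only by the tool play_rows, never from a script. Its argument "commands" is a list of rows, each an object of numbers: "wx", "wy", "wz": the turn, a rotation vector about the tool's x, y, z in degrees; "x", "y", "z": the shift along the tool's x, y, z in mm; "fingers": the gripper's target within -1 to 1 (shut at 1, half-way at 0, fully open at -1). A call has 1 to 12 rows; each row shifts and turns the commanded pose from where the row before left it, along the tool's axes as they then stand; what a row does not reach is not made up. A row lasts 1/10 s, in which the tool goes at most 50 mm and 8.59 degrees, less where a joint would pass 70% of its speed; a pose out of reach is approached as far as the arm can. A call with a gripper value outside its range is refused whole. The fingers move at their own pace and stop on an object; "squeeze" is the grip in N (left out, the last holds). Time passes only in rows, so rows that do not move let the fingers close. It gives the time, the measured TCP pose, the force and the opening at its end, in the units of the state.
- env.state(): the state, without advancing time (a new reading comes with each control period).
- env.read_camera(name): name is "scene" or "top" or "wrist"; returns a dict with "color" (480x640x3 uint8, red, green, blue), "intrinsics" (3x3 intrinsics, pixels), "k1" (the pictures are not rectified: a ray, as slopes to the right and down, at radius r is drawn at 1 + k1 r^2 times it, then the intrinsics apply), "rvec" (rotation vector, rad) and "tvec" (3), from world to camera coordinates, as OpenCV has them. Camera axes: x right, y down, z forward; pixel columns grow to the right and rows downward; lengths in m; the calibration is good to about 2 mm. A picture is of the moment at which its call begins. There is no depth.
- env.finish_job(): hands the job in, once; it reports no verdict.
The state is a dict: "clock": time; "qpos": joint angles; "qd": joint speeds; "effort": joint torques, N m; "ee_pos": TCP position; "eef_rot": TCP orientation; "wrist_force": force on the tool from outside, world axes, zero at the start; "torque": the same for the moment, N m; "grip_width": finger opening in m.
Only numpy, scipy, OpenCV 4.12 (cv2) and the standard library are available. Lean on these libraries where they do the work, as an engineer would, in place of code of your own. Each camera call takes 0.05 s, during which the arm holds its last target. There are 200 camera calls.

## Working session

There is one attempt and no reset: what is moved stays moved. The work goes in short steps, Python scripts to look and compute and a tool call to move; the robot and the scene stay as the last step left them, time stands still between calls to the robot, and variables do not carry over. Pictures are saved under pics/ and viewed, about 8 in all and at most 12, crops included, and the job is handed in when it is done.

Besides the shell and the picture viewer there is one more tool, called after "Call:" as name(argument=value, ...) on one line, values as JSON. play_rows: Moves the arm, as the interface text tells. Its arguments: {"type":"object","properties":{"commands":{"type":"array"},"squeeze":{"type":"number"}},"required":["commands"]}

```bash
ls; mkdir -p pics; cat > h.py <<'E'
import numpy as np, cv2
from scipy.spatial.transform import Rotation as R
from rig import env
def snap(n,f):
    c=env.read_camera(n); cv2.imwrite('pics/'+f,c['color'][:,:,::-1]); np.savez('pics/'+f+'.npz',**c); return c
def pt(c,u,v,z):
    K=np.array(c['intrinsics']);k1=float(c['k1'])
    d=cv2.undistortPoints(np.array([[[u,v]]],float),K,np.array([k1,0,0,0,0.]))[0,0]
    M=cv2.Rodrigues(np.array(c['rvec'],float))[0];t=np.array(c['tvec'],float).ravel()
    o=-M.T@t; r=M.T@np.array([d[0],d[1],1]); return o+r*(z-o[2])/r[2]
E
python3 - <<'E'
from h import *
snap('top','top0.png')
s=env.state();print(s); print(R.from_rotvec(s['eef_rot']).as_matrix().round(3),env.finger_overhang)
E
```

```text
pics
{'clock': 0.05, 'qpos': array([ 1.13029248,  0.31171337,  0.01397246,  1.51304452, -0.00438979,
        1.31921349, -0.02720132]), 'qd': array([-0.00102937, -0.00021822,  0.00059121, -0.0023901 , -0.00117038,
        0.0004862 , -0.0012605 ]), 'effort': array([ 7.96904369e-04, -3.81223977e+01,  1.46852829e-01, -2.31504446e+01,
        1.24210227e-02,  8.02895695e-03,  1.58441043e-05]), 'ee_pos': array([ 0.21333001, -0.506207  ,  0.25223279]), 'eef_rot': array([-3.07707798e+00, -6.21993681e-01,  8.83317973e-04]), 'wrist_force': array([-0.21008098,  0.34656723, -0.14370627]), 'torque': array([-0.05122752, -0.04869743,  0.0348051 ]), 'grip_width': 0.08551335883094552}
[[ 0.921  0.388 -0.001]
 [ 0.388 -0.921  0.002]
 [-0.    -0.002 -1.   ]] 0.022
```

View pics/top0.png

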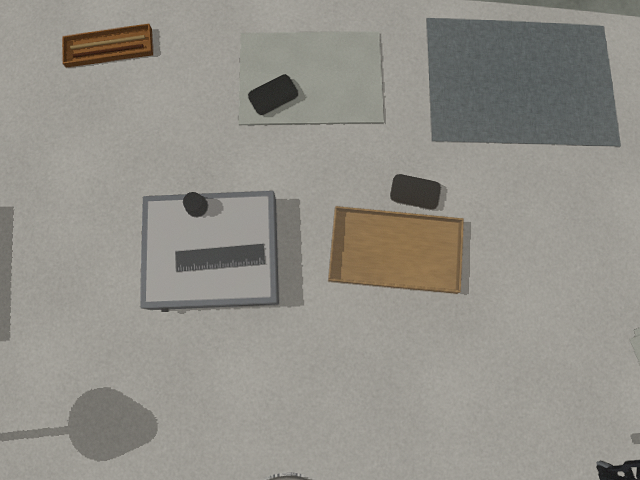

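The top view shows the light box on the left: its top corners are at about (143,197), (274,192), (278,303) and (141,307). The ruler's corners are at about (176,251), (264,244), (266,264) and (178,272), and the loupe is at (195,204). The tray is on the right, with rim corners (336,207), (463,219), (459,293) and (329,281), and the weight is at (415,191).

```bash
python3 - <<'E'
from h import *
c=np.load('pics/top0.png.npz')
def show(n,ps,z):
    P=np.array([pt(c,u,v,z)[:2] for u,v in ps]); print(n,P.round(3).tolist(),'c',P.mean(0).round(3),'sides',np.linalg.norm(P-np.roll(P,-1,0),axis=1).round(3),'ang',np.degrees(np.arctan2(*(P[0]-P[1]+P[3]-P[2])[::1])).round(1))
show('box',[(143,197),(274,192),(278,303),(141,307)],.06)
show('ruler',[(176,251),(264,244),(266,264),(178,272)],.063)
show('tray',[(336,207),(463,219),(459,293),(329,281)],.03)
show('weight',[(393,174),(441,181),(438,208),(391,200)],.028)
show('loupe',[(195,204)]*4,.1)
M=cv2.Rodrigues(c['rvec'])[0];print('cam',-M.T@c['tvec'])
im=c['color'][180:320,130:290]; cv2.imwrite('pics/crop.png',cv2.resize(im,None,fx=4,fy=4,interpolation=2)[:,:,::-1])
E
```

```text
box [[0.61, 0.328], [0.637, 0.071], [0.423, 0.046], [0.397, 0.303]] c [0.517 0.187] sides [0.258 0.216 0.259 0.215] ang -5.8
ruler [[0.508, 0.248], [0.532, 0.081], [0.494, 0.074], [0.468, 0.24]] c [0.501 0.161] sides [0.169 0.039 0.168 0.041] ang -8.8
tray [[0.623, -0.052], [0.615, -0.308], [0.466, -0.301], [0.474, -0.047]] c [ 0.544 -0.177] sides [0.256 0.149 0.254 0.149] ang 1.7
weight [[0.7, -0.164], [0.692, -0.263], [0.635, -0.257], [0.645, -0.162]] c [ 0.668 -0.212] sides [0.099 0.058 0.096 0.055] ang 5.4
loupe [[0.593, 0.213], [0.593, 0.213], [0.593, 0.213], [0.593, 0.213]] c [0.593 0.213] sides [0. 0. 0. 0.] ang 0.0
cam [ 0.36082047 -0.02604438  1.03837431]
```

View pics/crop.png

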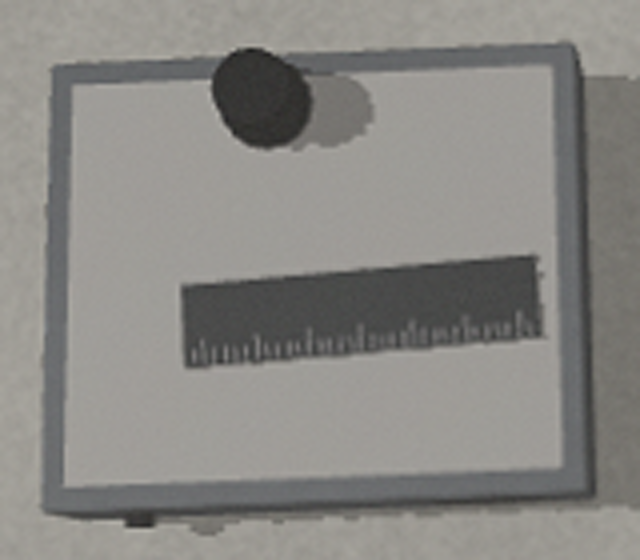

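The measured sizes agree with those given. I'll close the fingers and press on the ruler's middle, then slide it along its length over the box's -y edge. After that I'll grip it across its 40 mm width where it overhangs, with the tool pointing down. First I'll turn and fly over.

Call:
play_rows(commands=[{"wz": -8.4, "fingers": 1}, {"wz": -8.4, "fingers": 1}, {"wz": -8.4, "fingers": 1}, {"wz": -8.4, "fingers": 1}, {"wz": -8.4, "fingers": 1}, {"wz": -8.4, "fingers": 1}, {"wz": -8.4, "fingers": 1}, {"wz": -8.4, "fingers": 1}, {"wz": -8.4, "fingers": 1}], squeeze=30)

```text
invalid input
```

Call:
play_rows(commands=[{"x": 41, "y": 25.6}, {"x": 41, "y": 25.6}, {"x": 41, "y": 25.6}, {"x": 41, "y": 25.6}, {"x": 41, "y": 25.6}, {"x": 41, "y": 25.6}, {"x": 41, "y": 25.6}, {"x": 41, "y": 25.6}, {"x": 41, "y": 25.6}, {"x": 41, "y": 25.6}, {"x": 41, "y": 25.6}, {"x": 41, "y": 25.6}])

```text
invalid input
```

Call:
play_rows(commands=[{"x": 41, "y": 25.6}, {"x": 41, "y": 25.6}, {"x": 41, "y": 25.6, "z": 10}, {"z": 30}, {"z": 30}, {"z": 30}, {"z": 20}, {"z": 0}])

```text
invalid input
```

```bash
cat > st.py <<'E'
from h import *
import sys
s=env.state();m=R.from_rotvec(s['eef_rot']).as_matrix()
print(s['clock'],'pos',s['ee_pos'].round(4),'F',s['wrist_force'].round(2),'w',s['grip_width'])
print('axes x',m[:,0].round(3),'y',m[:,1].round(3),'z',m[:,2].round(3),'q',s['qpos'].round(2))
if len(sys.argv)>2:
    d=np.array([float(a) for a in sys.argv[1:3]])-s['ee_pos'][:2]; print('tool shift mm',(m.T@np.r_[d,0]*1000).round(1))
E
python3 st.py .501 .161
```

```text
0.05 pos [ 0.2133 -0.5062  0.2522] F [-0.21  0.35 -0.14] w 0.08551335883094552
axes x [ 0.921  0.388 -0.   ] y [ 0.388 -0.921 -0.002] z [-0.001  0.002 -1.   ] q [ 1.13  0.31  0.01  1.51 -0.    1.32 -0.03]
tool shift mm [ 524.2 -503.1    1.1]
```

The calls were refused, so every row probably needs all seven fields.

Call:
play_rows(commands=[{"wx": 0, "wy": 0, "wz": -8.4, "x": 0, "y": 0, "z": 0, "fingers": 1}, {"wx": 0, "wy": 0, "wz": -8.4, "x": 0, "y": 0, "z": 0, "fingers": 1}, {"wx": 0, "wy": 0, "wz": -8.4, "x": 0, "y": 0, "z": 0, "fingers": 1}, {"wx": 0, "wy": 0, "wz": -8.4, "x": 0, "y": 0, "z": 0, "fingers": 1}, {"wx": 0, "wy": 0, "wz": -8.4, "x": 0, "y": 0, "z": 0, "fingers": 1}, {"wx": 0, "wy": 0, "wz": -8.4, "x": 0, "y": 0, "z": 0, "fingers": 1}, {"wx": 0, "wy": 0, "wz": -8.4, "x": 0, "y": 0, "z": 0, "fingers": 1}, {"wx": 0, "wy": 0, "wz": -8.4, "x": 0, "y": 0, "z": 0, "fingers": 1}, {"wx": 0, "wy": 0, "wz": -8.4, "x": 0, "y": 0, "z": 0, "fingers": 1}], squeeze=30)

```text
clock: 0.95
ee_pos: [0.2133, -0.5064, 0.2524]
eef_rot: [-2.043, -2.384, -0.001]
wrist_force: [-0.6, -0.3, -1.0]
grip_width: 0.0
```

Call:
play_rows(commands=[{"wx": 0, "wy": 0, "wz": 0, "x": 41, "y": 25.6, "z": 0, "fingers": 1}, {"wx": 0, "wy": 0, "wz": 0, "x": 41, "y": 25.6, "z": 0, "fingers": 1}, {"wx": 0, "wy": 0, "wz": 0, "x": 41, "y": 25.6, "z": 0, "fingers": 1}, {"wx": 0, "wy": 0, "wz": 0, "x": 41, "y": 25.6, "z": 0, "fingers": 1}, {"wx": 0, "wy": 0, "wz": 0, "x": 41, "y": 25.6, "z": 0, "fingers": 1}, {"wx": 0, "wy": 0, "wz": 0, "x": 41, "y": 25.6, "z": 0, "fingers": 1}, {"wx": 0, "wy": 0, "wz": 0, "x": 41, "y": 25.6, "z": 0, "fingers": 1}, {"wx": 0, "wy": 0, "wz": 0, "x": 41, "y": 25.6, "z": 0, "fingers": 1}, {"wx": 0, "wy": 0, "wz": 0, "x": 41, "y": 25.6, "z": 0, "fingers": 1}, {"wx": 0, "wy": 0, "wz": 0, "x": 41, "y": 25.6, "z": 0, "fingers": 1}, {"wx": 0, "wy": 0, "wz": 0, "x": 41, "y": 25.6, "z": 0, "fingers": 1}, {"wx": 0, "wy": 0, "wz": 0, "x": 41, "y": 25.6, "z": 0, "fingers": 1}])

```text
clock: 2.15
ee_pos: [0.4451, 0.0265, 0.253]
eef_rot: [2.052, 2.378, -0.001]
wrist_force: [1.3, -1.1, 0.2]
grip_width: 0.0002
```

```bash
python3 st.py .501 .161
```

```text
2.15 pos [0.4451 0.0265 0.253 ] F [ 1.28 -1.12  0.22] w 0.00018287723491627997
axes x [-0.146  0.989 -0.001] y [ 0.989  0.146 -0.   ] z [-0.    -0.001 -1.   ] q [ 0.56  0.15 -0.74  1.75  0.11  1.28 -0.06]
tool shift mm [ 1.249e+02  7.490e+01 -1.000e-01]
```

Call:
play_rows(commands=[{"wx": 0, "wy": 0, "wz": 0, "x": 41, "y": 25, "z": 0, "fingers": 1}, {"wx": 0, "wy": 0, "wz": 0, "x": 41, "y": 25, "z": 10, "fingers": 1}, {"wx": 0, "wy": 0, "wz": 0, "x": 41, "y": 25, "z": 20, "fingers": 1}, {"wx": 0, "wy": 0, "wz": 0, "x": 0, "y": 0, "z": 40, "fingers": 1}, {"wx": 0, "wy": 0, "wz": 0, "x": 0, "y": 0, "z": 40, "fingers": 1}, {"wx": 0, "wy": 0, "wz": 0, "x": 0, "y": 0, "z": 30, "fingers": 1}, {"wx": 0, "wy": 0, "wz": 0, "x": 0, "y": 0, "z": 15, "fingers": 1}, {"wx": 0, "wy": 0, "wz": 0, "x": 0, "y": 0, "z": 0, "fingers": 1}, {"wx": 0, "wy": 0, "wz": 0, "x": 0, "y": 0, "z": 0, "fingers": 1}])

```text
clock: 3.05
ee_pos: [0.5004, 0.156, 0.0991]
eef_rot: [-2.051, -2.379, 0.001]
wrist_force: [0.9, 0.7, 0.6]
grip_width: -0.0001
```

```bash
python3 st.py .501 .161
```

```text
3.05 pos [0.5004 0.156  0.0991] F [0.92 0.75 0.64] w -0.0001378994116176441
axes x [-0.147  0.989  0.   ] y [ 0.989  0.147 -0.001] z [-0.001  0.    -1.   ] q [ 0.21  0.5  -0.72  1.77  0.39  1.01 -0.52]
tool shift mm [ 4.9  1.3 -0. ]
```

Call:
play_rows(commands=[{"wx": 0, "wy": 0, "wz": 0, "x": 5, "y": 1, "z": 5, "fingers": 1}, {"wx": 0, "wy": 0, "wz": 0, "x": 0, "y": 0, "z": 5, "fingers": 1}, {"wx": 0, "wy": 0, "wz": 0, "x": 0, "y": 0, "z": 2, "fingers": 1}, {"wx": 0, "wy": 0, "wz": 0, "x": 0, "y": 0, "z": 1.5, "fingers": 1}, {"wx": 0, "wy": 0, "wz": 0, "x": 0, "y": 0, "z": 0, "fingers": 1}, {"wx": 0, "wy": 0, "wz": 0, "x": 0, "y": 0, "z": 0, "fingers": 1}])

```text
clock: 3.65
ee_pos: [0.5009, 0.1609, 0.0857]
eef_rot: [2.052, 2.379, 0.0]
wrist_force: [0.6, -0.1, 0.4]
grip_width: -0.0001
```

Call:
play_rows(commands=[{"wx": 0, "wy": 0, "wz": 0, "x": 0, "y": 0, "z": 1, "fingers": 1}, {"wx": 0, "wy": 0, "wz": 0, "x": 0, "y": 0, "z": 1, "fingers": 1}, {"wx": 0, "wy": 0, "wz": 0, "x": 0, "y": 0, "z": 0, "fingers": 1}, {"wx": 0, "wy": 0, "wz": 0, "x": 0, "y": 0, "z": 0, "fingers": 1}])

```text
clock: 4.05
ee_pos: [0.5011, 0.1611, 0.0852]
eef_rot: [2.051, 2.378, 0.0]
wrist_force: [-2.2, -2.2, 9.4]
grip_width: 0.0
```

Call:
play_rows(commands=[{"wx": 0, "wy": 0, "wz": 0, "x": 0, "y": 0, "z": 0.5, "fingers": 1}, {"wx": 0, "wy": 0, "wz": 0, "x": -3, "y": 0, "z": 0, "fingers": 1}, {"wx": 0, "wy": 0, "wz": 0, "x": -6, "y": 0, "z": 0, "fingers": 1}, {"wx": 0, "wy": 0, "wz": 0, "x": -6, "y": 0, "z": 0, "fingers": 1}, {"wx": 0, "wy": 0, "wz": 0, "x": -6, "y": 0, "z": 0, "fingers": 1}, {"wx": 0, "wy": 0, "wz": 0, "x": -6, "y": 0, "z": 0, "fingers": 1}, {"wx": 0, "wy": 0, "wz": 0, "x": -6, "y": 0, "z": 0, "fingers": 1}])

```text
clock: 4.75
ee_pos: [0.5069, 0.1324, 0.0852]
eef_rot: [-2.049, -2.381, -0.012]
wrist_force: [-1.9, 4.9, 6.8]
grip_width: 0.0002
```

```bash
python3 - <<'E'
from h import *
c=snap('top','top1.png')
im=c['color'][180:320,130:290]; cv2.imwrite('pics/crop1.png',cv2.resize(im,None,fx=4,fy=4,interpolation=2)[:,:,::-1])
E
python3 st.py
```

```text
4.8 pos [0.5072 0.1312 0.0851] F [-1.33  3.82  7.56] w 3.3528720048265826e-05
axes x [-0.148  0.989  0.005] y [0.989 0.148 0.005] z [ 0.004  0.005 -1.   ] q [ 0.25  0.52 -0.71  1.79  0.4   0.98 -0.48]
```

View pics/crop1.png

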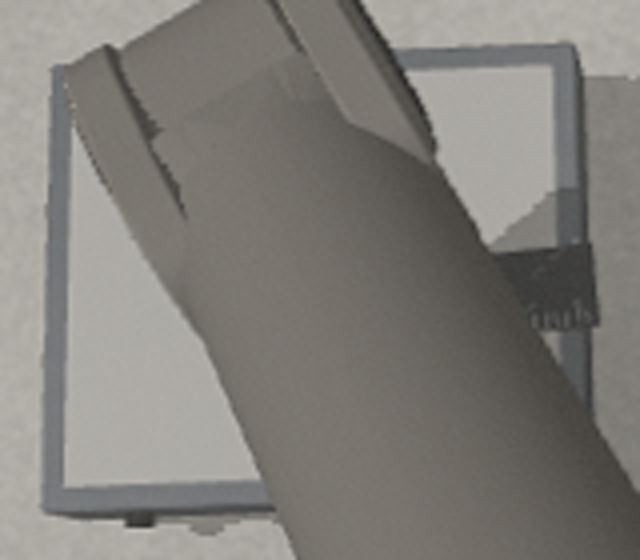

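The ruler follows: its end is now at crop (600,285), about 8 mm past the edge at (590,285). I'll carry on.

Call:
play_rows(commands=[{"wx": 0, "wy": 0, "wz": 0, "x": -3, "y": 0, "z": 0.3, "fingers": 1}, {"wx": 0, "wy": 0, "wz": 0, "x": -6, "y": 0, "z": 0, "fingers": 1}, {"wx": 0, "wy": 0, "wz": 0, "x": -6, "y": 0, "z": 0, "fingers": 1}, {"wx": 0, "wy": 0, "wz": 0, "x": -6, "y": 0, "z": 0, "fingers": 1}, {"wx": 0, "wy": 0, "wz": 0, "x": -6, "y": 0, "z": 0, "fingers": 1}, {"wx": 0, "wy": 0, "wz": 0, "x": -6, "y": 0, "z": 0, "fingers": 1}, {"wx": 0, "wy": 0, "wz": 0, "x": -6, "y": 0, "z": 0, "fingers": 1}, {"wx": 0, "wy": 0, "wz": 0, "x": -6, "y": 0, "z": 0, "fingers": 1}, {"wx": 0, "wy": 0, "wz": 0, "x": -3, "y": 0, "z": 0, "fingers": 1}, {"wx": 0, "wy": 0, "wz": 0, "x": 0, "y": 0, "z": 0, "fingers": 1}, {"wx": 0, "wy": 0, "wz": 0, "x": 0, "y": 0, "z": 0, "fingers": 1}])

```text
clock: 5.9
ee_pos: [0.5145, 0.0847, 0.0851]
eef_rot: [2.049, 2.381, 0.012]
wrist_force: [-0.4, 3.4, 8.6]
grip_width: -0.0003
```

Call:
play_rows(commands=[{"wx": 0, "wy": 0, "wz": 0, "x": 0, "y": 0, "z": -3, "fingers": 1}, {"wx": 0, "wy": 0, "wz": 0, "x": 0, "y": 0, "z": -15, "fingers": 1}, {"wx": 0, "wy": 0, "wz": 0, "x": 0, "y": 0, "z": -40, "fingers": -1}, {"wx": 0, "wy": 0, "wz": 0, "x": -30, "y": 0, "z": -20, "fingers": -1}, {"wx": 0, "wy": 0, "wz": 0, "x": -40, "y": 0, "z": 0, "fingers": -1}, {"wx": 0, "wy": 0, "wz": 0, "x": -40, "y": 0, "z": 0, "fingers": -1}, {"wx": 0, "wy": 0, "wz": 0, "x": 0, "y": 0, "z": 0, "fingers": -1}])

```text
clock: 6.6
ee_pos: [0.5293, -0.0375, 0.16]
eef_rot: [2.065, 2.363, -0.008]
wrist_force: [-0.9, -0.7, 0.1]
grip_width: 0.0718
```

```bash
python3 - <<'E'
from h import *
c=snap('top','top2.png')
im=c['color'][180:320,130:330]; cv2.imwrite('pics/crop2.png',cv2.resize(im,None,fx=4,fy=4,interpolation=2)[:,:,::-1])
E
python3 st.py
```

```text
6.65 pos [ 0.5287 -0.0331  0.1601] F [ 0.1   0.31 -0.62] w 0.07903626031721918
axes x [-0.138  0.99  -0.002] y [ 0.99   0.138 -0.002] z [-0.001 -0.003 -1.   ] q [ 0.57  0.44 -0.72  1.69  0.32  1.14 -0.1 ]
```

View pics/crop2.png

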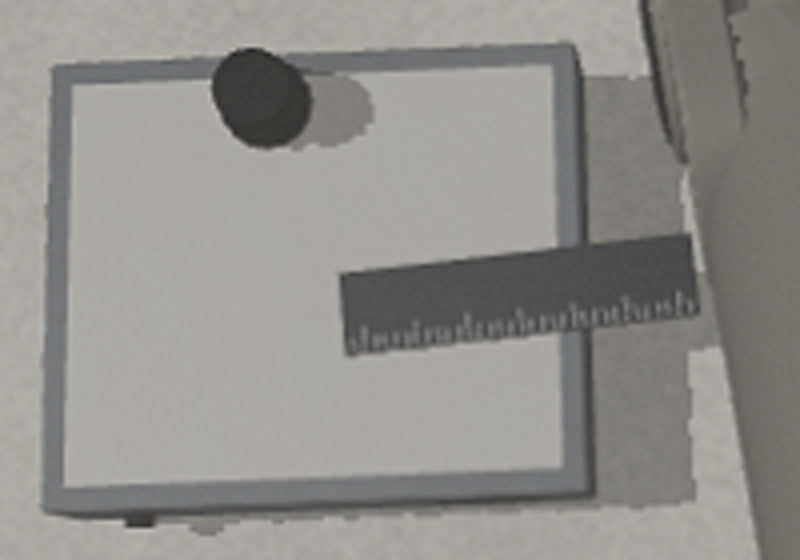

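The ruler's corners in the crop are now about (341,273), (689,234), (699,314) and (347,354). The box edge is at about x=582, so roughly 53 mm overhangs. The loupe hasn't moved.

```bash
python3 - <<'E'
from h import *
c=np.load('pics/top2.png.npz')
P=np.array([pt(c,(u+.5)/4-.5+130,(v+.5)/4-.5+180,.063)[:2] for u,v in [(341,273),(689,234),(699,314),(347,354)]])
print(P.round(4),P.mean(0),np.linalg.norm(P-np.roll(P,-1,0),axis=1))
e=(P[1]+P[2])/2; f=(P[0]+P[3])/2; d=(e-f)/np.linalg.norm(e-f); print('end',e,'dir',d)
A,B=np.array([.637,.071]),np.array([.423,.046]); n=np.array([-(A-B)[1],(A-B)[0]]);n/=np.linalg.norm(n)
print('overhang',(e-A)@n)
g=e-d*.027; print('grip',g,'past edge',(g-A)@n)
s=env.state();m=R.from_rotvec(s['eef_rot']).as_matrix();print('shift',m.T@np.r_[g-s['ee_pos'][:2],0]*1000,'yaw err deg',np.degrees(np.arctan2(m[:2,1]@-d,m[:2,0]@-d)))
E
```

```text
[[0.5187 0.1745]
 [0.5485 0.0103]
 [0.5103 0.0028]
 [0.4802 0.1676]] [0.51442355 0.08880007] [0.16694499 0.03891368 0.16757518 0.03911769]
end [0.52943422 0.0065282 ] dir [ 0.17948905 -0.98375997]
overhang -0.051555102819455675
grip [0.52458802 0.03308971] past edge -0.024610676912119756
shift [66.15550771  5.08280746 -0.16074112] yaw err deg -2.3818647268912567
```

Call:
play_rows(commands=[{"wx": 0, "wy": 0, "wz": -2.4, "x": 0, "y": 0, "z": 0, "fingers": -1}, {"wx": 0, "wy": 0, "wz": 0, "x": 33, "y": 3, "z": 0, "fingers": -1}, {"wx": 0, "wy": 0, "wz": 0, "x": 33, "y": 3, "z": 20, "fingers": -1}, {"wx": 0, "wy": 0, "wz": 0, "x": 0, "y": 0, "z": 20, "fingers": -1}, {"wx": 0, "wy": 0, "wz": 0, "x": 0, "y": 0, "z": 0, "fingers": -1}, {"wx": 0, "wy": 0, "wz": 0, "x": 0, "y": 0, "z": 0, "fingers": -1}])

```text
clock: 7.25
ee_pos: [0.5219, 0.038, 0.1206]
eef_rot: [-2.0, -2.422, 0.002]
wrist_force: [0.7, -0.0, -0.6]
grip_width: 0.0855
```

```bash
python3 st.py .5246 .0331
```

```text
7.25 pos [0.5219 0.038  0.1206] F [ 0.7  -0.   -0.64] w 0.08549510696952449
axes x [-0.189  0.982 -0.   ] y [ 0.982  0.189 -0.001] z [-0.001 -0.001 -1.   ] q [ 0.44  0.48 -0.73  1.75  0.36  1.06 -0.22]
tool shift mm [-5.4  1.7 -0. ]
```

Call:
play_rows(commands=[{"wx": 0, "wy": 0, "wz": 0, "x": -5, "y": 1.5, "z": 5, "fingers": -1}, {"wx": 0, "wy": 0, "wz": 0, "x": 0, "y": 0, "z": 15, "fingers": -1}, {"wx": 0, "wy": 0, "wz": 0, "x": 0, "y": 0, "z": 15, "fingers": -1}, {"wx": 0, "wy": 0, "wz": 0, "x": 0, "y": 0, "z": 9, "fingers": -1}, {"wx": 0, "wy": 0, "wz": 0, "x": 0, "y": 0, "z": 5, "fingers": -1}, {"wx": 0, "wy": 0, "wz": 0, "x": 0, "y": 0, "z": 0, "fingers": -0.2}, {"wx": 0, "wy": 0, "wz": 0, "x": 0, "y": 0, "z": 0, "fingers": -0.2}, {"wx": 0, "wy": 0, "wz": 0, "x": 0, "y": 0, "z": 0, "fingers": -0.2}])

```text
clock: 8.05
ee_pos: [0.5254, 0.0335, 0.0725]
eef_rot: [2.001, 2.421, 0.002]
wrist_force: [0.5, 0.1, -0.1]
grip_width: 0.0511
```

```bash
python3 - <<'E'
from h import *
c=snap('scene','sc.png')
E
python3 st.py .5246 .0331
```

```text
8.1 pos [0.5253 0.0335 0.0724] F [-0.45 -1.07  0.39] w 0.05132103065481839
axes x [-0.188  0.982 -0.   ] y [0.982 0.188 0.001] z [ 0.001 -0.    -1.   ] q [ 0.42  0.54 -0.7   1.79  0.41  0.96 -0.26]
tool shift mm [-0.3 -0.7 -0. ]
```

View pics/sc.png

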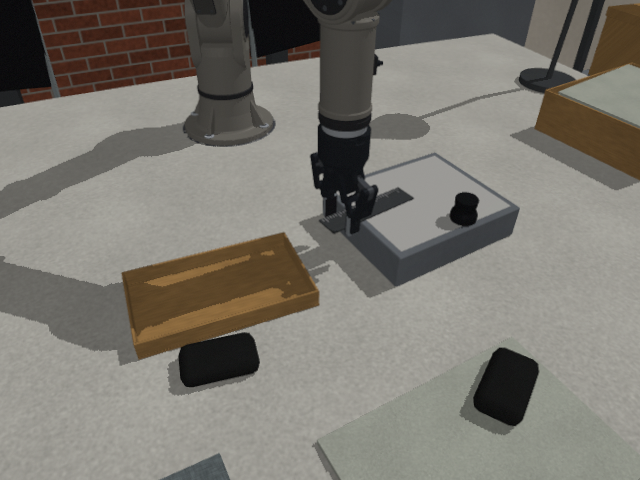

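The scene picture shows the fingers straddling the overhanging ruler at about (340,220), with the tips at (355,235) below its surface and clear of the box side. Nothing else has moved. Closing now.

Call:
play_rows(commands=[{"wx": 0, "wy": 0, "wz": 0, "x": 0, "y": 0, "z": 0, "fingers": 1}, {"wx": 0, "wy": 0, "wz": 0, "x": 0, "y": 0, "z": 0, "fingers": 1}, {"wx": 0, "wy": 0, "wz": 0, "x": 0, "y": 0, "z": 0, "fingers": 1}, {"wx": 0, "wy": 0, "wz": 0, "x": 0, "y": 0, "z": 0, "fingers": 1}, {"wx": 0, "wy": 0, "wz": 0, "x": 0, "y": 0, "z": 0, "fingers": 1}], squeeze=70)

```text
clock: 8.6
ee_pos: [0.5252, 0.0335, 0.0722]
eef_rot: [2.001, 2.421, 0.001]
wrist_force: [-0.9, -0.1, 4.8]
grip_width: 0.0373
```

Call:
play_rows(commands=[{"wx": 0, "wy": 0, "wz": 0, "x": 0, "y": 0, "z": -2, "fingers": 1}, {"wx": 0, "wy": 0, "wz": 0, "x": 0, "y": 0, "z": -4, "fingers": 1}, {"wx": 0, "wy": 0, "wz": 0, "x": 0, "y": 0, "z": -6, "fingers": 1}, {"wx": 0, "wy": 0, "wz": 0, "x": 0, "y": 0, "z": -8, "fingers": 1}, {"wx": 0, "wy": 0, "wz": 0, "x": 0, "y": 0, "z": -10, "fingers": 1}, {"wx": 0, "wy": 0, "wz": 0, "x": 0, "y": 0, "z": 0, "fingers": 1}, {"wx": 0, "wy": 0, "wz": 0, "x": 0, "y": 0, "z": 0, "fingers": 1}])

```text
clock: 9.3
ee_pos: [0.525, 0.0334, 0.1023]
eef_rot: [2.001, 2.421, 0.001]
wrist_force: [-0.2, -0.3, -0.7]
grip_width: 0.0374
```

```bash
python3 - <<'E'
from h import *
c=snap('scene','sc2.png')
im=c['color'][120:300,270:510]; cv2.imwrite('pics/sc2c.png',cv2.resize(im,None,fx=3,fy=3,interpolation=2)[:,:,::-1])
E
python3 st.py
```

```text
9.35 pos [0.5247 0.0333 0.1018] F [-0.11 -0.1  -0.51] w 0.036950204105207836
axes x [-0.188  0.982 -0.   ] y [0.982 0.188 0.   ] z [ 0. -0. -1.] q [ 0.44  0.5  -0.72  1.77  0.38  1.02 -0.23]
```

View pics/sc2c.png

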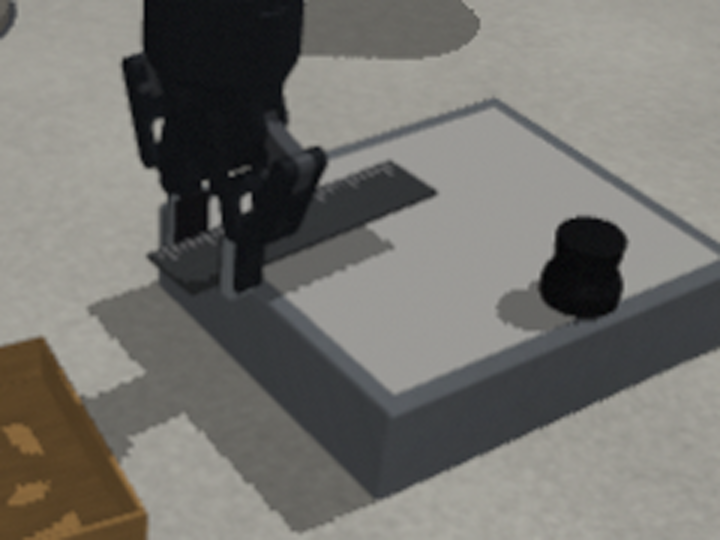

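The ruler is lifted level: it is held at crop (180,265) to (430,190), its shadow is separate from it on the box, and the loupe hasn't moved. Carrying it to the tray.

Call:
play_rows(commands=[{"wx": 0, "wy": 0, "wz": 0, "x": 0, "y": 0, "z": -15, "fingers": 1}, {"wx": 0, "wy": 0, "wz": 4, "x": 0, "y": 0, "z": -15, "fingers": 1}, {"wx": 0, "wy": 0, "wz": 4.5, "x": 0, "y": 0, "z": 0, "fingers": 1}, {"wx": 0, "wy": 0, "wz": 4, "x": 0, "y": 0, "z": 0, "fingers": 1}, {"wx": 0, "wy": 0, "wz": 0, "x": -20, "y": 3, "z": 0, "fingers": 1}, {"wx": 0, "wy": 0, "wz": 0, "x": -40, "y": 4, "z": 0, "fingers": 1}, {"wx": 0, "wy": 0, "wz": 0, "x": -40, "y": 4, "z": 0, "fingers": 1}, {"wx": 0, "wy": 0, "wz": 0, "x": -40, "y": 4, "z": 0, "fingers": 1}, {"wx": 0, "wy": 0, "wz": 0, "x": -40, "y": 4, "z": 0, "fingers": 1}, {"wx": 0, "wy": 0, "wz": 0, "x": -40, "y": 3, "z": 0, "fingers": 1}, {"wx": 0, "wy": 0, "wz": 0, "x": -30, "y": 3, "z": 0, "fingers": 1}, {"wx": 0, "wy": 0, "wz": 0, "x": -17, "y": 0, "z": 0, "fingers": 1}])

```text
clock: 10.55
ee_pos: [0.5411, -0.2383, 0.1309]
eef_rot: [2.258, 2.184, -0.003]
wrist_force: [-0.3, -0.8, -0.5]
grip_width: 0.0369
```

Call:
play_rows(commands=[{"wx": 0, "wy": 0, "wz": 0, "x": 0, "y": 0, "z": 0, "fingers": 1}, {"wx": 0, "wy": 0, "wz": 0, "x": 0, "y": 0, "z": 0, "fingers": 1}])

```text
clock: 10.75
ee_pos: [0.542, -0.2319, 0.1315]
eef_rot: [-2.25, -2.19, -0.002]
wrist_force: [-0.0, 0.2, 0.2]
grip_width: 0.0371
```

```bash
python3 - <<'E'
from h import *
c=snap('scene','sc3.png')
im=c['color'][100:400,100:420]; cv2.imwrite('pics/sc3c.png',cv2.resize(im,None,fx=2,fy=2,interpolation=2)[:,:,::-1])
E
python3 st.py .542 -.235
```

```text
10.8 pos [ 0.5424 -0.2309  0.1317] F [-0.73  1.   -1.22] w 0.0373093834961896
axes x [0.025 1.    0.002] y [ 1.    -0.025 -0.   ] z [-0.     0.002 -1.   ] q [ 0.79  0.56 -0.61  1.55  0.34  1.14  0.08]
tool shift mm [-4.1 -0.3 -0. ]
```

View pics/sc3c.png

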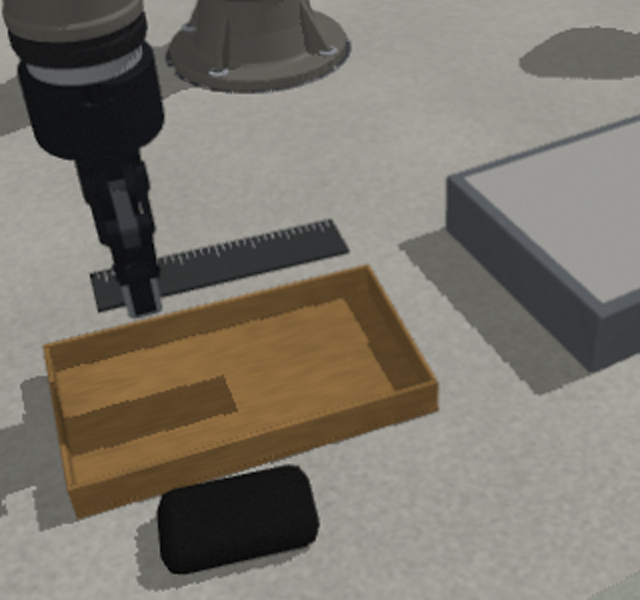

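It's level, with the tips only a few mm below it and inside the tray's outline. Lowering.

Call:
play_rows(commands=[{"wx": 0, "wy": 0, "wz": 0, "x": -4, "y": 0, "z": 10, "fingers": 1}, {"wx": 0, "wy": 0, "wz": 0, "x": 0, "y": 0, "z": 20, "fingers": 1}, {"wx": 0, "wy": 0, "wz": 0, "x": 0, "y": 0, "z": 20, "fingers": 1}, {"wx": 0, "wy": 0, "wz": 0, "x": 0, "y": 0, "z": 20, "fingers": 1}, {"wx": 0, "wy": 0, "wz": 0, "x": 0, "y": 0, "z": 15, "fingers": 1}, {"wx": 0, "wy": 0, "wz": 0, "x": 0, "y": 0, "z": 10, "fingers": 1}, {"wx": 0, "wy": 0, "wz": 0, "x": 0, "y": 0, "z": 6, "fingers": 1}, {"wx": 0, "wy": 0, "wz": 0, "x": 0, "y": 0, "z": 0, "fingers": 1}, {"wx": 0, "wy": 0, "wz": 0, "x": 0, "y": 0, "z": 0, "fingers": 1}])

```text
clock: 11.7
ee_pos: [0.5426, -0.2382, 0.0314]
eef_rot: [2.252, 2.189, 0.001]
wrist_force: [-0.3, -0.2, -1.7]
grip_width: 0.0367
```

Call:
play_rows(commands=[{"wx": 0, "wy": 0, "wz": 0, "x": 0, "y": 0, "z": 2, "fingers": 1}, {"wx": 0, "wy": 0, "wz": 0, "x": 0, "y": 0, "z": 2, "fingers": 1}, {"wx": 0, "wy": 0, "wz": 0, "x": 0, "y": 0, "z": 1, "fingers": 1}, {"wx": 0, "wy": 0, "wz": 0, "x": 0, "y": 0, "z": 0, "fingers": 1}])

```text
clock: 12.1
ee_pos: [0.5418, -0.2382, 0.0257]
eef_rot: [-2.253, -2.189, 0.0]
wrist_force: [-0.1, 0.5, -0.3]
grip_width: 0.0375
```

Call:
play_rows(commands=[{"wx": 0, "wy": 0, "wz": 0, "x": 0, "y": 0, "z": 1, "fingers": 1}, {"wx": 0, "wy": 0, "wz": 0, "x": 0, "y": 0, "z": 1, "fingers": 1}, {"wx": 0, "wy": 0, "wz": 0, "x": 0, "y": 0, "z": 0, "fingers": 1}, {"wx": 0, "wy": 0, "wz": 0, "x": 0, "y": 0, "z": 0, "fingers": 1}])

```text
clock: 12.5
ee_pos: [0.5421, -0.2382, 0.0252]
eef_rot: [2.253, 2.189, -0.001]
wrist_force: [-2.8, 0.1, 6.8]
grip_width: 0.0374
```

Call:
play_rows(commands=[{"wx": 0, "wy": 0, "wz": 0, "x": 0, "y": 0, "z": 1, "fingers": 1}, {"wx": 0, "wy": 0, "wz": 0, "x": 0, "y": 0, "z": 0, "fingers": 1}, {"wx": 0, "wy": 0, "wz": 0, "x": 0, "y": 0, "z": 0, "fingers": 1}])

```text
clock: 12.8
ee_pos: [0.5421, -0.2382, 0.0252]
eef_rot: [2.253, 2.189, -0.001]
wrist_force: [-4.4, 0.4, 12.3]
grip_width: 0.0373
```

The tips touch the floor at TCP z=0.025, so the ruler would still be about 9 mm up on release. I'll back off and tilt slightly so its far end rests on the floor first. Then it settles without a free fall when I open.

Call:
play_rows(commands=[{"wx": 0, "wy": 0, "wz": 0, "x": 0, "y": 0, "z": -3, "fingers": 1}, {"wx": 0, "wy": -2, "wz": 0, "x": 0, "y": 0, "z": 0, "fingers": 1}, {"wx": 0, "wy": -1.5, "wz": 0, "x": 0, "y": 0, "z": 0, "fingers": 1}, {"wx": 0, "wy": 0, "wz": 0, "x": 0, "y": 0, "z": 0, "fingers": 1}, {"wx": 0, "wy": 0, "wz": 0, "x": 0, "y": 0, "z": 0, "fingers": 1}])

```text
clock: 13.3
ee_pos: [0.542, -0.2376, 0.0256]
eef_rot: [2.221, 2.161, -0.068]
wrist_force: [-0.4, 0.6, -0.7]
grip_width: 0.0372
```

```bash
python3 st.py; python3 -c "
from h import *
print(env.state()['torque'])"
```

```text
13.3 pos [ 0.542  -0.2376  0.0256] F [-0.38  0.56 -0.69] w 0.03719399405383055
axes x [ 0.028  0.998 -0.061] y [ 1.    -0.028 -0.   ] z [-0.002 -0.061 -0.998] q [ 0.71  0.66 -0.52  1.67  0.47  0.92 -0.03]
[ 0.13969852 -0.03176356  0.00388578]
```

Call:
play_rows(commands=[{"wx": 0, "wy": -0.5, "wz": 0, "x": 0, "y": 0, "z": 0, "fingers": 1}, {"wx": 0, "wy": 0, "wz": 0, "x": 0, "y": 0, "z": 0, "fingers": 0.1}, {"wx": 0, "wy": 0, "wz": 0, "x": 0, "y": 0, "z": 0, "fingers": 0.05}, {"wx": 0, "wy": 0, "wz": 0, "x": 0, "y": 0, "z": 0, "fingers": 0}, {"wx": 0, "wy": 0, "wz": 0, "x": 0, "y": 0, "z": 0, "fingers": -0.1}, {"wx": 0, "wy": 0, "wz": 0, "x": 0, "y": 0, "z": 0, "fingers": -0.25}, {"wx": 0, "wy": 0, "wz": 0, "x": 0, "y": 0, "z": 0, "fingers": -0.4}, {"wx": 0, "wy": 0, "wz": 0, "x": 0, "y": 0, "z": 0, "fingers": -0.4}, {"wx": 0, "wy": 0, "wz": 0, "x": 0, "y": 0, "z": 0, "fingers": -0.4}], squeeze=20)

```text
clock: 14.2
ee_pos: [0.5419, -0.2382, 0.0258]
eef_rot: [2.218, 2.155, -0.077]
wrist_force: [-0.3, 0.1, -0.0]
grip_width: 0.0596
```

Call:
play_rows(commands=[{"wx": 0, "wy": 0, "wz": 0, "x": 0, "y": 0, "z": -5, "fingers": -0.4}, {"wx": 0, "wy": 4, "wz": 0, "x": 0, "y": 0, "z": -15, "fingers": -0.4}, {"wx": 0, "wy": 0, "wz": 0, "x": 0, "y": 0, "z": -30, "fingers": -0.4}, {"wx": 0, "wy": 0, "wz": 0, "x": 0, "y": 0, "z": -40, "fingers": -0.4}, {"wx": 0, "wy": 0, "wz": 0, "x": 0, "y": 0, "z": -40, "fingers": -0.4}, {"wx": 0, "wy": 0, "wz": 0, "x": -30, "y": -20, "z": -40, "fingers": -0.4}, {"wx": 0, "wy": 0, "wz": 0, "x": -40, "y": -20, "z": 0, "fingers": -0.4}, {"wx": 0, "wy": 0, "wz": 0, "x": -40, "y": -20, "z": 0, "fingers": -0.4}, {"wx": 0, "wy": 0, "wz": 0, "x": -40, "y": -20, "z": 0, "fingers": -0.4}, {"wx": 0, "wy": 0, "wz": 0, "x": -40, "y": -20, "z": 0, "fingers": -0.4}, {"wx": 0, "wy": 0, "wz": 0, "x": 0, "y": 0, "z": 0, "fingers": -0.4}, {"wx": 0, "wy": 0, "wz": 0, "x": 0, "y": 0, "z": 0, "fingers": -0.4}])

```text
clock: 15.4
ee_pos: [0.4367, -0.4233, 0.1928]
eef_rot: [-2.257, -2.185, 0.0]
wrist_force: [0.3, 0.6, -0.5]
grip_width: 0.0597
```

```bash
python3 - <<'E'
from h import *
c=snap('top','top4.png')
im=c['color'][150:330,130:480]; cv2.imwrite('pics/top4c.png',cv2.resize(im,None,fx=2.2,fy=2.2,interpolation=2)[:,:,::-1])
E
python3 st.py
```

```text
15.45 pos [ 0.4383 -0.4212  0.1931] F [ 0.08 -0.11  0.34] w 0.05990331549175044
axes x [0.029 1.    0.001] y [ 1.    -0.029  0.001] z [ 0.001  0.001 -1.   ] q [ 1.12  0.53 -0.58  1.42  0.3   1.28  0.49]
```

View pics/top4c.png

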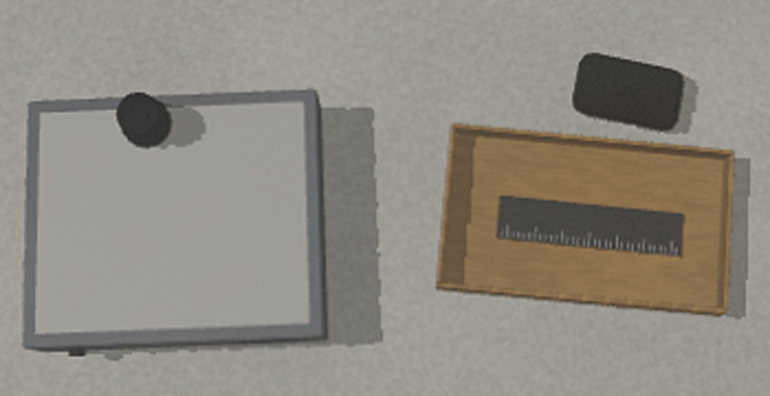

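The picture shows the ruler flat in the middle of the tray, with corners at about (499,196), (684,213), (682,256) and (497,240). The light box is clear, and the loupe and weight look unmoved. I'll make one numeric check and hand in.

```bash
python3 - <<'E'
from h import *
c=np.load('pics/top4.png.npz');a=np.load('pics/top0.png.npz')['color']
P=np.array([pt(c,(u+.5)/2.2-.5+130,(v+.5)/2.2-.5+150,.007)[:2] for u,v in [(499,196),(684,213),(682,256),(497,240)]])
print(P.mean(0),np.linalg.norm(P-np.roll(P,-1,0),axis=1))
d=cv2.absdiff(a,c['color']).max(2); print('loupe diff',d[188:220,180:212].max(),'weight diff',d[170:212,388:445].max())
s=env.state();print(s['qd'].round(3),s['wrist_force'])
env.finish_job()
E
```

```text
[ 0.54253279 -0.18325571] [0.17113857 0.04004862 0.16977646 0.04090635]
loupe diff 10 weight diff 12
[-0.03  -0.006 -0.034  0.012 -0.003 -0.003  0.001] [ 0.0801847  -0.10865346  0.34495712]
the job is handed in; nothing more can be done
```

The ruler is off the light box and lying released in the tray. I handed the job in at about 15.5 s of the 51 s allowed; handing in gives no verdict.

- **How it went:** I pressed the ruler with the closed fingers at about 10 N and slid it about 51 mm out over the box's -y edge. There I gripped it across its 40 mm width and lifted it level. At the tray I tilted the tool about 4° so the ruler's far end would come down first, then opened the fingers gently and backed the arm off.
- **Ruler at the end:** it measured 171 x 40 mm at floor height, which fits it lying flat. Its centre is at (0.543, -0.183), within about 7 mm of the tray's centre.
- **Everything else:** the loupe and paperweight areas differ from the first picture only at noise level, and the light box is clear. The arm was well clear of everything, and the wrist force was near zero.
- **Checks that disagreed or were unclear:**
  - The gripper read 37 mm while holding the 40 mm wide ruler.
  - The fingertips touched the tray floor about 4 mm sooner than I expected, which would have left about 9 mm to drop; that is why I tilted.
  - I could not confirm that the far end was actually touching the floor before I let go.
  - The arm joints were still creeping slightly (up to 0.03 rad/s) at hand-in.

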